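# Unhook the phone carrier past its sprung keeper and set it on the narrow rest

## Task

Take the blue phone carrier off the yellow safety hook: press its crossbar back against the red sprung keeper to clear the hook's nose, then lift it off without wrenching the hook or touching the hook with the robot. Set it down gently on the narrow raised rest, level, centred and with its long side along the rest's long side, and let go. Keep the carrier upright all the way and leave the other things where they are.

Things in the scene. Friction and masses are not known exactly. Their poses are not given: they have to be found in the camera images.
- carrier_grip (a point): Centre of the black flat grip on top of the loose, rigid work carrier (about 0.32 kg): a plate 12 mm thick (carrier x), 66 mm wide (y), 30 mm high, 92 mm above the crossbar's centre and 182 mm above the tray's underside, midway over the tray. The balance point lies straight below it, below the bar. Carrier axes: x across the tray, y along its length and along the crossbar, z up.
- carrier_bar (a point): Middle of the carrier's round steel crossbar: 10 mm diameter, 142 mm long along carrier y, 90 mm above the tray's underside, between two aluminium uprights 8 mm thick. At the start it lies in the hook, under the lip of its nose, and the tray hangs 25 mm above the bench.
- carrier_foot (a point): Centre of the flat underside of the carrier's blue tray, 76 mm (x) by 150 mm (y), 16 mm high, with an opened black phone fixed in it (highest point 17 mm above the underside). Axes as the carrier's.
- hook_stand: Yellow hook, 28 mm wide (y), on a steel base, fixed. Origin on the bench; x runs from the open nose back to the post, z up. A level arm 14 mm thick, its top (the hook's floor) 110 mm up, runs from the nose to the post (x = 52 to 72 mm, no higher than the floor). On the arm a shank stands at x = 18 to 28 mm, up to 165 mm above the bench.
- hook_seat (a point): Point on the hook's floor under the crossbar as it lies at the start: x = -20 mm, y = 0, 110 mm up in the hook stand's frame; same axes. Raise the bar 2 to 4 mm to take its weight before sliding it along x: it drags otherwise. Free height between phone and arm's underside 54 mm: lift the carrier 33 to 48 mm, then draw it at least 90 mm towards -x before raising it more.
- hook_lip (a point): Middle of the free edge of the lip on the hook's upturned nose, 22 mm above the floor, at x = -14 mm in the hook stand's frame. The lip (17 to 27 mm above the floor) covers the bar from the nose's inner face (x = -26 mm) to this edge; nose's outer face x = -34 mm. The bar clears it when pushed 11 to 24 mm towards +x from its start (17 is good); then lift it straight up.
- keeper (a joint): Sprung red keeper leaf, 10 mm wide, 51 mm long, hinged on the hook's shank 50 mm above the floor, hanging forward and down to 2 or 3 mm behind the bar. 0 = shut; grows to 0.6 rad as its free end is pushed back to the shank. 17 mm of bar travel gives about 0.3 rad. Pushing it with the bar takes about 2 N at first, 4 N wide open. It springs shut by itself.
- rest: White raised rest fixed to the bench, with a black rubber top: 44 mm (x) by 110 mm (y), 60 mm above the bench, on a foot 100 x 130 mm and 10 mm high. Origin on the bench under its centre; axes along its sides, z up.
- rest_top (a point): Centre of the rest's rubber top, 60 mm above the bench; axes as the rest's.
- phone_a: Bystander: opened phone lying flat, 146 x 71 x 9 mm. Origin at the centre of its underside.
- screwdriver: Bystander: orange screwdriver 160 mm long, lying along its x. Origin under its middle.
- flux_jar: Bystander: small closed jar, 48 mm across, 55 mm high. Origin under its centre.
- pliers: Bystander: yellow-handled pliers about 140 mm long, lying flat. Origin on the bench under their middle.

How it is judged (in metres and radians):
On the way, in this order (a step that is already met when the one before it is completed fails the run):
1. the carrier's crossbar presses the keeper open (more than 0.12 rad) while the bar is not yet above the lip (its centre less than 30 mm above the floor) (value of joint keeper above 0.12 rad and contact force between carrier and hook_stand above 0.3 N and z of carrier_bar in the frame of hook_seat below 0.03 m), for 0.1 s.
2. the carrier is clear of the hook (bar at least 60 mm from its seat) and the keeper has sprung shut (distance between carrier_bar and hook_seat above 0.06 m and value of joint keeper below 0.05 rad), for 0.1 s.
At the end, for the whole second after the job is handed in: The carrier stands on the rest's rubber top, released and at rest: tray centre within 14 mm of the rest's centre across it and 20 mm along it, underside on the top (-4 to +6 mm), long sides parallel within 0.2 rad, tilted less than 0.08 rad; the hook's keeper is shut (below 0.05 rad) (x of carrier_foot in the frame of rest_top between -0.014 and 0.014 m and y of carrier_foot in the frame of rest_top between -0.02 and 0.02 m and z of carrier_foot in the frame of rest_top between -0.004 and 0.006 m and angle between the y axis of carrier_foot and the y axis of rest_top, either way round below 0.2 rad and angle between carrier_foot's own z axis and vertical below 0.08 rad and linear speed of carrier below 0.02 m/s and value of joint keeper below 0.05 rad and contact force between the fingers and carrier below 0.1 N); the robot touches nothing.
It fails at once if the robot touches the hook or its keeper (over 2 N) (contact force between any of the fingers, the arm and hook_stand above 2 N).
It fails at once if the carrier is wrenched against the hook (over 40 N) (contact force between carrier and hook_stand above 40 N).
It fails at once if the carrier is set down hard on the rest (over 40 N) (contact force between carrier and rest above 40 N).
It fails at once if the carrier is tipped more than 0.5 rad (angle between carrier_foot's own z axis and vertical above 0.5 rad).
It fails at once if a bystander is shifted by more than 30 mm (distance of any of phone_a, screwdriver, flux_jar, pliers from where it was at the start of the episode above 0.03 m).
It also fails if it takes over 54 s, if anything falls off the work surface, if the arm or the gripper's body presses on something with over 40 N, if the wrist force passes 120 N, or if a joint passes its speed limit or range.

## Robot

A 6-joint arm with a two-finger parallel gripper is mounted at the origin on the work surface. World frame = base frame: x ahead of the robot, y to its left, z up, the work surface at z = 0. Lengths are in mm, angles in rad, forces in N, time in s.
With the tool pointing down it reaches from about 350 to 875 mm from the base axis. Payload 4.2 kg.
Tool frame: the origin (TCP) lies at the very end of the fingers, on their centre line; the grasp point (between the pads) lies 19 mm behind it; z points along the fingers, y is the direction in which the jaws open and shut (so a half turn about z gives the same grasp; the last joint's range is limited). The gripper opens to 87 mm and grips with 3 to 60 N. Pads are 19 mm wide; open, the fingers measure 117 mm over their backs; the gripper's body (75 mm by 190 mm) begins 51 mm behind the grasp point.
Start: joints at [1.58, 0.385, 0.008, 0, -1.194, -0.259], TCP at [154.475, 605.588, 193.45] pointing down, gripper open.
Joint ranges: [-3.14, 3.14], [-1.21, 2.06], [-1.07, 1.41], [-3.16, 2.05], [-2.99, -0.16], [-3.1, 3.1]. Speed limits (rad/s): [2.79, 2.79, 3.14, 3.14, 3.14, 3.14].

## Interface

Orientations are given as a 3x3 rotation matrix whose columns are the frame's x, y, z axes.
In Python, from rig import r gives the robot as it stands. The module is installed in compiled form; this text tells all that it offers.
- The arm moves only by the shell command python3 -m jog 'ROWS' [FORCE]. ROWS is text: rows parted by semicolons, each of 7 numbers parted by spaces: the turn, a rotation vector about the tool's x, y, z in rad, then the shift along the tool's x, y, z in mm, then the opening, from 0 (shut) to 1 (fully open). A call has 1 to 20 rows; each row is the pose to reach, as a shift and turn from the pose commanded when the call began, along the tool's axes at that moment; what a row does not reach only later rows make up. A row lasts 1/12 s, in which the tool goes at most 41.7 mm and 7.16 degrees, less where a joint would pass 70% of its speed; a pose out of reach is approached as far as the arm can. A call with a gripper value outside its range is refused whole. The fingers move at their own pace and stop on an object; FORCE is the grip in N (left out, the last holds). Time passes only in rows, so rows that repeat a pose let the fingers close. It gives the time, the measured TCP pose, the force and the opening at its end, in the units of the state.
- r.read_state(): the state, without advancing time (a new reading comes with each control period).
- r.capture(name): name is "side" or "top"; returns a dict with "color" (384x512x3 uint8, red, green, blue), "fx", "fy", "cx", "cy" (pixels), "R" (3x3) and "t" (3): a world point X has camera coordinates R X + t. Camera axes: x right, y down, z forward; pixel columns grow to the right and rows downward; lengths in mm; the calibration is good to about 2 mm. A picture is of the moment at which its call begins. There is no depth.
- r.finish_job(): hands the job in, once; it reports no verdict.
The state is a dict: "clock": time; "q": joint angles; "dq": joint speeds; "tau": joint torques, N m; "position": TCP position; "eef_rot": TCP orientation; "force": force on the tool from outside, world axes, zero at the start; "ft_torque": the same for the moment, N m; "finger_gap": opening from 0.0 (shut) to 1.0 (fully open).
Only numpy, scipy, OpenCV 4.12 (cv2) and the standard library are available. Lean on these libraries where they do the work, as an engineer would, in place of code of your own. Each camera call takes 0.05 s, during which the arm holds its last target.

## Working session

There is one attempt and no reset: what is moved stays moved. The work goes in short steps, Python scripts to look and compute and a shell command to move; the robot and the scene stay as the last step left them, time stands still between calls to the robot, and variables do not carry over. Pictures are saved under pics/ and viewed, and the job is handed in when it is done.

```bash
ls; mkdir -p pics
python3 - <<'E'
from rig import r
import cv2,numpy as np
s=r.read_state()
for k,v in s.items(): print(k,np.round(v,3).tolist())
for n in("side","top"):
    c=r.capture(n); cv2.imwrite(f"pics/{n}0.png",c["color"][:,:,::-1])
    np.savez(f"{n}0.npz",**c)
    print(n,c["fx"],c["fy"],c["cx"],c["cy"],np.round(c["R"],4).tolist(),np.round(c["t"],1).tolist())
E
```

```text
pics
clock 0.0
q [1.58, 0.386, 0.007, -0.001, -1.194, -0.259]
dq [0.001, 0.0, -0.001, 0.002, -0.001, 0.001]
tau [-0.001, -39.067, 18.741, 4.22, 0.011, -0.0]
position [154.319, 604.971, 192.347]
eef_rot [[0.969, -0.247, -0.0], [-0.247, -0.969, -0.002], [0.0, 0.002, -1.0]]
force [-0.182, 0.627, -0.95]
ft_torque [0.086, -0.051, 0.055]
finger_gap 0.997
side 348.33666986699774 348.33666986699774 259.50676075403203 188.27070839343997 [[-0.9977, -0.0672, -0.0118], [-0.0342, 0.6432, -0.765], [0.059, -0.7628, -0.644]] [556.5, 140.3, 1043.9]
top 370.35991305952746 370.35991305952746 255.58205389611476 189.81906159042956 [[-0.0208, -0.9997, -0.0117], [-0.9878, 0.0224, -0.1538], [0.154, 0.0083, -0.988]] [22.9, 563.3, 1150.3]
```

View pics/side0.png

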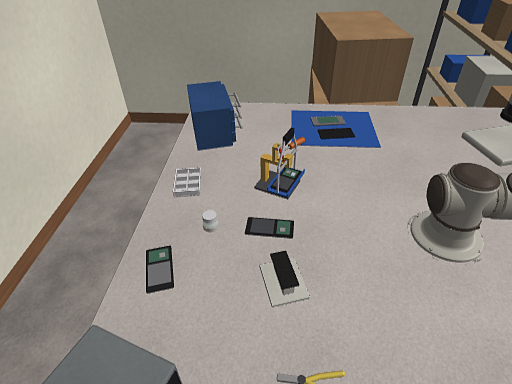

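View pics/top0.png

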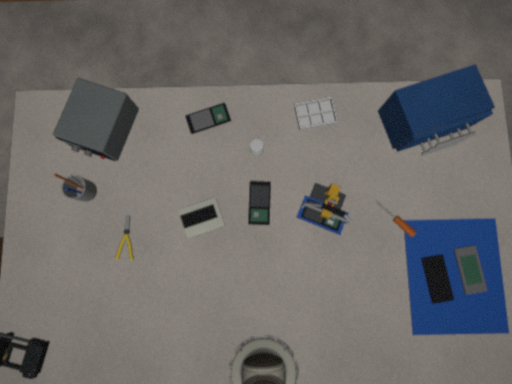

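The side view shows the hook and carrier near (280,170), the rest at (284,278) and the pliers at (310,378). The top view shows the carrier at (324,213) and the rest at (201,217). I'll enlarge both.

Run:
```python
import cv2
s=cv2.imread("pics/side0.png");t=cv2.imread("pics/top0.png")
def crop(im,x,y,w,h,k,n): cv2.imwrite("pics/"+n,cv2.resize(im[y:y+h,x:x+w],None,fx=k,fy=k,interpolation=cv2.INTER_CUBIC))
crop(s,240,120,80,80,7,"s_hook.png")
crop(t,285,170,80,75,8,"t_hook.png")
crop(s,245,235,80,80,7,"s_rest.png")
crop(t,165,180,80,75,8,"t_rest.png")
```

```text
(no output)
```

View pics/s_hook.png

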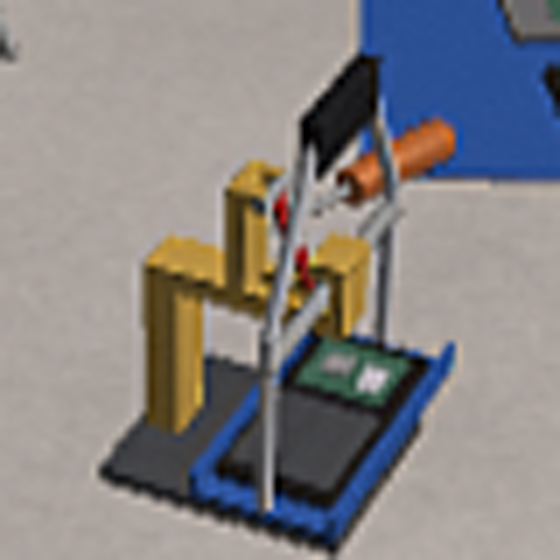

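View pics/t_hook.png

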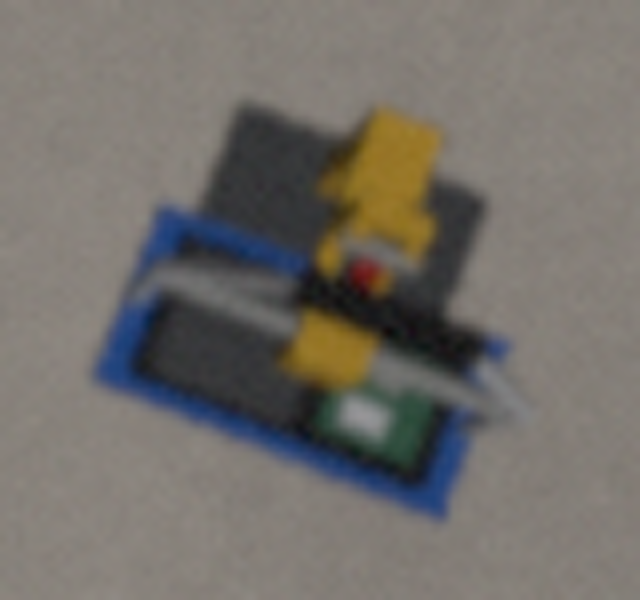

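View pics/s_rest.png

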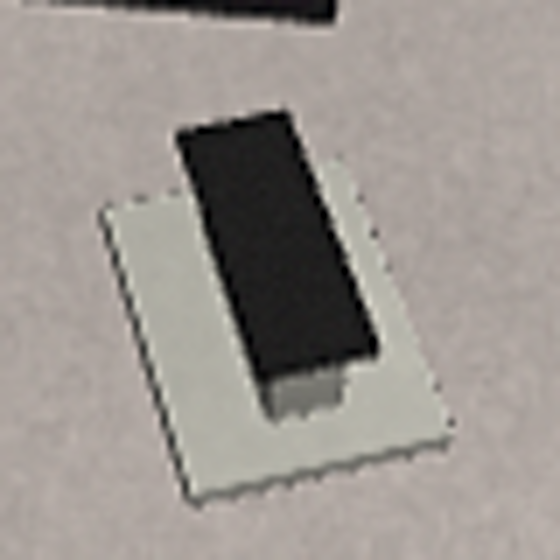

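View pics/t_rest.png

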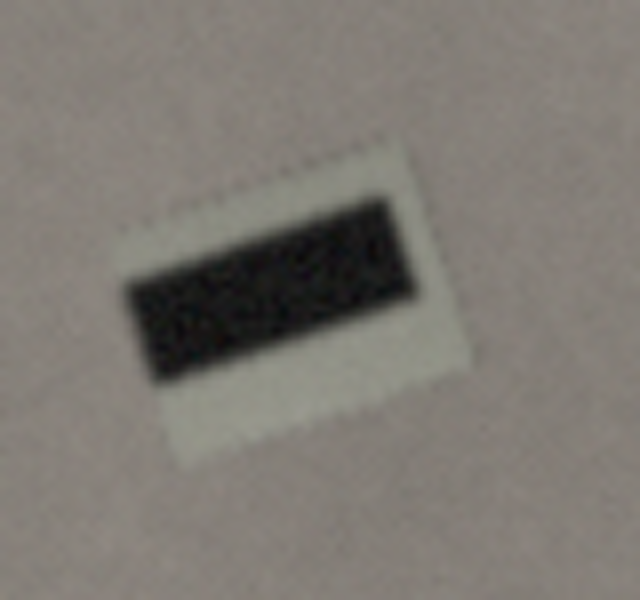

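Rest rubber corners and carrier features can be read from both crops. Next I'll triangulate the rest and fit the carrier pose to both views.

```bash
cat > h.py <<'E'
import numpy as np,cv2
from scipy.optimize import least_squares
C={n:dict(np.load(n+"0.npz")) for n in("side","top")}
def proj(n,P):
    c=C[n];p=np.atleast_2d(P)@c["R"].T+c["t"]
    return np.c_[c["fx"]*p[:,0]/p[:,2]+c["cx"],c["fy"]*p[:,1]/p[:,2]+c["cy"]]
def tri(us,ut):
    Ps=[C[n]["fx"]*0+np.array([[C[n]["fx"],0,C[n]["cx"]],[0,C[n]["fy"],C[n]["cy"]],[0,0,1]])@np.c_[C[n]["R"],C[n]["t"]] for n in("side","top")]
    X=cv2.triangulatePoints(Ps[0],Ps[1],np.float64(us).T,np.float64(ut).T);return (X[:3]/X[3]).T
def un(p,k,o): return (np.float64(p)+.5)/k-.5+np.float64(o)
def Rz(a): c,s=np.cos(a),np.sin(a);return np.array([[c,-s,0],[s,c,0],[0,0,1.]])
def draw(n,im,segs,off,k,out,wh):
    x,y=off;w,h=wh
    o=cv2.resize(im[y:y+h,x:x+w],None,fx=k,fy=k,interpolation=cv2.INTER_CUBIC)
    for a,b,col in segs:
        q=(proj(n,[a,b])-np.array(off)+.5)*k-.5
        cv2.line(o,tuple(int(v) for v in q[0].round()),tuple(int(v) for v in q[1].round()),col,1,cv2.LINE_AA)
    cv2.imwrite(out,o)
E
python3 - <<'E'
from h import *
np.set_printoptions(precision=1,suppress=True)
us=un([(262,380),(177,132),(290,110),(380,355)],7,(245,235)); ut=un([(125,288),(385,197),(417,297),(157,383)],8,(165,180))
X=tri(us,ut);print(X,X.mean(0)); print(np.linalg.norm(X-np.roll(X,-1,0),axis=1))
d=(X[0]+X[3]-X[1]-X[2]);print("rest y yaw",np.arctan2(d[1],d[0])-np.pi/2)
# fit
loc=np.array([[22,55,0],[22,-55,0],[-22,-55,0],[-22,55,0]])
f=lambda p:np.r_[(proj("side",loc@Rz(p[3]).T+p[:3])-us).ravel(),(proj("top",loc@Rz(p[3]).T+p[:3])-ut).ravel()]
s=least_squares(f,[*X.mean(0),.3]);print("rest",s.x,s.fun)
# carrier: grip-centre frame, z=0 at foot
def side(p):return un(p,7,(240,120))
def top(p):return un(p,8,(285,170))
L=[("top",(38,75,16),top((165,208))),("top",(-38,75,16),top((97,378))),("top",(-38,-75,16),top((445,515))),("top",(38,-75,16),top((507,342))),
("side",(-38,75,16),side((335,525))),("side",(38,75,16),side((205,470))),("side",(-38,-75,16),side((455,345))),
("side",(0,33,197),side((303,122))),("side",(0,-33,197),side((372,57))),("side",(0,71,90),side((270,340))),("side",(0,-71,90),side((400,212)))]
g=lambda p:np.concatenate([(proj(n,Rz(p[3])@np.float64(l)+p[:3])[0]-u) for n,l,u in L])
s=least_squares(g,[600,-100,25,-.3],loss="soft_l1");print("carrier",s.x.round(3));print(s.fun.reshape(-1,2) if 0 else g(s.x).reshape(-1,2))
E
```

```text
[[485.2 251.3  53.4]
 [519.  147.4  57.8]
 [477.7 134.9  58.9]
 [445.9 238.4  53.3]] [481.9 193.   55.8]
[109.3  43.1 108.5  41.4]
rest y yaw 0.3066977969684046
rest [481.9 192.9  55.7   0.3] [-0.3 -0.3  0.1  0.5 -0.2  0.4  0.1 -0.5 -0.4 -0.5  0.2 -0.2  0.4  0.4
 -0.3  0.9]
carrier [ 478.5 -201.3   24.1  169.2]
[[-0.3 -0.4]
 [-0.4  0.1]
 [ 0.2  1. ]
 [ 0.8  0.4]
 [ 0.1 -0.8]
 [-2.2  0.3]
 [ 0.1  0.1]
 [ 1.2  0.2]
 [-0.1 -0.5]
 [-0.2  3.7]
 [-1.2 -0.4]]
```

```bash
cat > fitc.py <<'E'
from h import *
np.set_printoptions(precision=2,suppress=True)
def side(p):return un(p,7,(240,120))
def top(p):return un(p,8,(285,170))
L=[("top",(38,75,16),top((165,208))),("top",(-38,75,16),top((97,378))),("top",(-38,-75,16),top((445,515))),("top",(38,-75,16),top((507,342))),
("side",(-38,75,16),side((335,525))),("side",(-38,-75,16),side((455,345))),
("side",(0,33,197),side((305,122))),("side",(0,-33,197),side((372,57))),("side",(0,-71,90),side((400,212)))]
g=lambda p:np.concatenate([(proj(n,Rz(p[3])@np.float64(l)+p[:3])[0]-u) for n,l,u in L])
s=least_squares(g,[478,-201,24,-.35],loss="soft_l1");p=s.x;print("carrier",p,"deg",np.degrees(p[3]));print(g(p).reshape(-1,2).tolist())
def box(c,d):
    c=np.float64(c);v=[];s=[]
    for i in range(8): v.append(c+np.float64(d)/2*[1 if i>>j&1 else -1 for j in range(3)])
    return [(v[i],v[i|1<<j]) for i in range(8) for j in range(3) if not i>>j&1]
W=lambda q,p:Rz(p[3])@q+p[:3]
seg=[(a,b,(255,255,0)) for a,b in box((0,0,8),(76,150,16))]+[(a,b,(255,0,255)) for a,b in box((0,0,182),(12,66,30))]+[(np.float64((0,71,90)),np.float64((0,-71,90)),(0,255,0))]
S=[(W(a,p),W(b,p),c) for a,b,c in seg]
# hook: origin at carrier bar + 20 along x
h=p.copy(); h[:3]=p[:3]+Rz(p[3])@[20,0,0]; h[2]=p[2]+90-5-110; print("hook",h)
hb=[(a,b,(0,0,255)) for a,b in box((23,0,137.5),(10,28,55))+box((-30,0,123.5),(8,28,27))+box((62,0,55),(20,28,110))]
S+=[(W(a,h),W(b,h),c) for a,b,c in hb]
draw("side",cv2.imread("pics/side0.png"),S,(240,120),7,"pics/os.png",(80,80))
draw("top",cv2.imread("pics/top0.png"),S,(285,170),8,"pics/ot.png",(80,75))
print("grip",W(np.float64((0,0,182)),p),"bar",W(np.float64((0,0,90)),p))
E
python3 fitc.py
```

```text
carrier [ 479.01 -201.35   22.94   -0.41] deg -23.56709861679492
[[-0.3577843230148119, -0.545060154853104], [-0.4703976281532505, -0.00966474440173215], [0.16116056490523079, 0.8290197321050243], [0.708760241342361, 0.31862145445043666], [-0.07150732993579823, -0.5434701368499759], [-0.05558229387315805, 0.38965653107851494], [0.7461124135514297, 0.47917351274239195], [-0.23980006696126566, -0.15382981121810246], [-1.3936321267113385, -0.12234605411478583]]
hook [ 497.34 -209.34   -2.06   -0.41]
grip [ 479.01 -201.35  204.94] bar [ 479.01 -201.35  112.94]
```

```bash
python3 -c "
import cv2,numpy as np
a=cv2.imread('pics/os.png');b=cv2.imread('pics/ot.png');cv2.imwrite('pics/o2.png',cv2.resize(np.hstack([cv2.copyMakeBorder(a,0,40,0,0,0),b]),(800,400),interpolation=cv2.INTER_AREA))"
```

```text
(no output)
```

View pics/os.png

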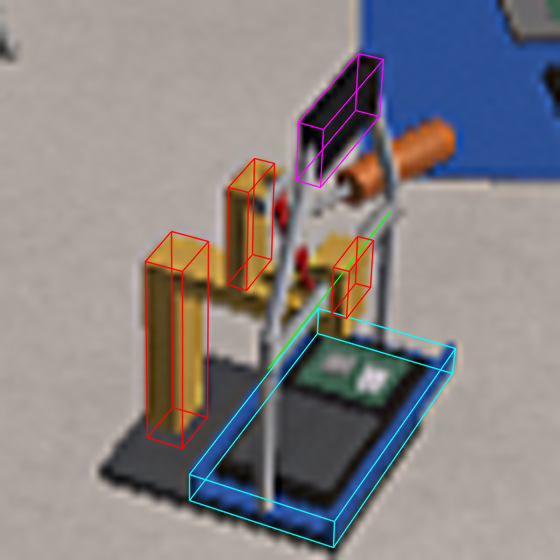

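View pics/ot.png

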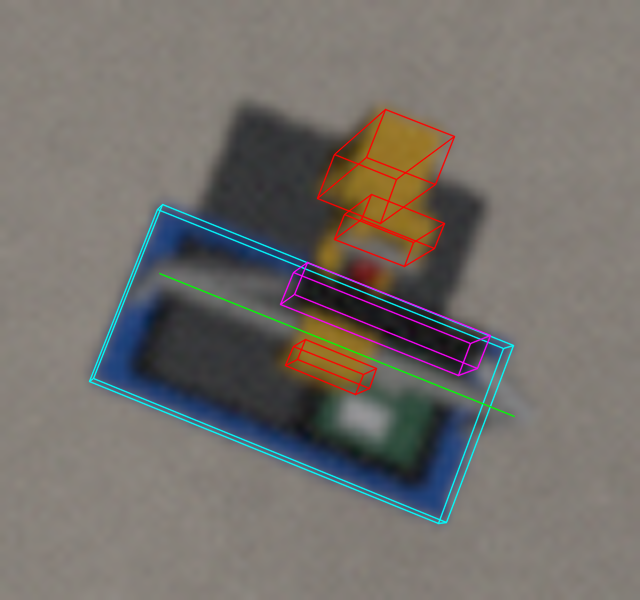

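The overlay fits to about 1 px in both views. The grip measures z≈205 (text says 207) and the rest top 56 (text says 60). Now I'll work out the approach shifts.

Run:
```python
import numpy as np
from rig import r
s=r.read_state();R=np.array(s["eef_rot"]);p0=np.array([154.475,605.588,193.45])
print(np.degrees(np.arctan2(R[1,0],R[0,0])),np.round(R,4).tolist())
a=np.arctan2(R[1,0],R[0,0]);c,sn=np.cos(a),np.sin(a)
T=np.array([[c,sn,0],[sn,-c,0],[0,0,-1]])
for w in([300,480,290],[480,150,290],[479,-201,275]): print(w,(T.T@(np.array(w)-p0)).round(1))
print(a+np.radians(113.6))
```

```text
-14.320638351235244 [[0.9689, -0.2473, -0.0004], [-0.2473, -0.9689, -0.0019], [0.0001, 0.002, -1.0]]
[300, 480, 290] [172.1  85.7 -96.6]
[480, 150, 290] [428.1 360.9 -96.6]
[479, -201, 275] [513.9 701.3 -81.6]
1.732751740049131
```

```bash
python3 -m jog '0 0 0.3 40 20 -60 1;0 0 0.3 90 45 -97 1;0 0 0.4 130 65 -97 1;0 0 0.5 160 82 -97 1;0 0 0.6 190 105 -97 1;0 0 0.7 220 135 -97 1;0 0 0.8 250 165 -97 1;0 0 0.9 280 195 -97 1;0 0 1.0 310 225 -97 1;0 0 1.1 340 255 -97 1;0 0 1.2 370 285 -97 1;0 0 1.3 400 315 -97 1;0 0 1.4 425 345 -97 1;0 0 1.5 435 380 -97 1;0 0 1.6 445 420 -97 1;0 0 1.65 455 460 -97 1;0 0 1.7 465 500 -97 1;0 0 1.733 475 540 -97 1;0 0 1.733 485 580 -97 1;0 0 1.733 495 615 -97 1' 10
```

```text
clock: 1.77
position: [480.9, -88.1, 290.3]
eef_rot: [[-0.4, -0.916, -0.0], [-0.916, 0.4, 0.0], [-0.0, 0.0, -1.0]]
force: [0.8, 0.1, -0.1]
finger_gap: 1.002
```

```bash
python3 -m jog '0 0 0 30 -12 0 1;0 0 0 60 -24 15 1;0 0 0 82 -33 30 1;0 0 0 82 -33 40 1;0 0 0 82 -33 40 1;0 0 0 82 -33 40 1;0 0 0 82 -33 40 1'
python3 - <<'E'
from rig import r
import cv2,numpy as np
for n,(x,y,w,h),k in(("side",(230,70,110,130),5),("top",(275,160,100,90),7)):
    c=r.capture(n); im=c["color"][:,:,::-1]; cv2.imwrite(f"pics/{n}1.png",im)
    cv2.imwrite(f"pics/{n}1c.png",cv2.resize(im[y:y+h,x:x+w],None,fx=k,fy=k,interpolation=cv2.INTER_CUBIC))
s=r.read_state();print(s["position"],s["eef_rot"],s["force"])
E
```

```text
clock: 2.35
position: [479.6, -173.9, 251.2]
eef_rot: [[-0.399, -0.917, 0.001], [-0.917, 0.399, -0.0], [-0.0, -0.001, -1.0]]
force: [-0.3, 0.2, 0.1]
finger_gap: 0.998
[ 479.77279559 -173.69678179  251.48835946] [[-3.98843957e-01 -9.17016680e-01  1.97639254e-03]
 [-9.17018645e-01  3.98844253e-01 -2.59116616e-04]
 [-5.50658549e-04 -1.91573591e-03 -9.99998013e-01]] [ 0.34325103 -0.4154991  -0.04779758]
```

View pics/side1c.png

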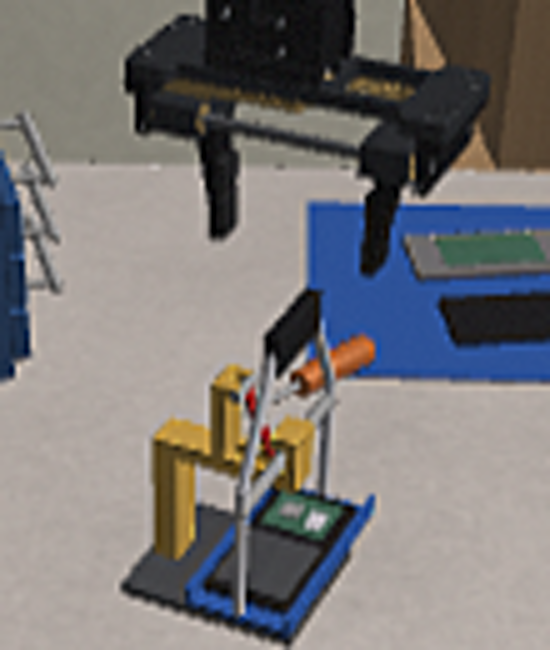

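View pics/top1c.png

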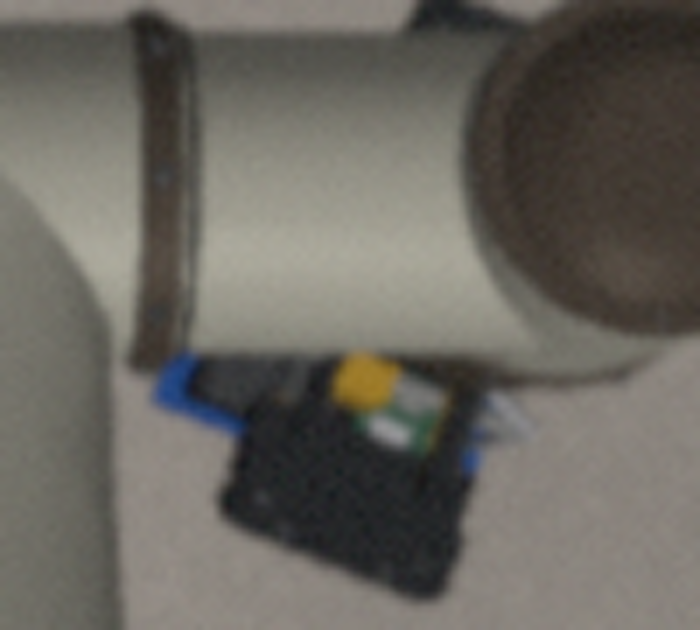

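The arm stopped short at y=-174 because the first call hadn't reached its target. The fingertips in the side view, at crop (220,238) and (372,272), give me a check on the side camera calibration.

Run:
```python
from h import *
p=np.array([479.8,-173.7,251.5]);y=np.array([-.917,.399,0])
for d in(-51,0,51): print(d,((proj("side",p+d*y)-[230,70]+.5)*5-.5).round(1))
# side-only consistency: where is grip center in side px vs carrier fit
g=np.array([479,-201.4,0]);
for z in(192,207,222):print(z,((proj("side",g+[0,0,z])-[230,70]+.5)*5-.5).round(1))
```

```text
-51 [[217.2 273.4]]
0 [[294.  292.3]]
51 [[373.6 311.9]]
192 [[291.5 352.4]]
207 [[292.5 332. ]]
222 [[293.5 311.2]]
```

The fingertips appear about 27 mm higher in the picture than the state predicts, while the grip is where it was predicted. I'll check this before descending.

Run:
```python
from h import *
from rig import r
s=r.read_state();print(s["clock"],s["position"],np.round(s["q"],4),s["dq"])
c=r.capture("side");x,y,w,h=230,70,110,70
for k in("fx","fy","cx","cy","R","t"): print(k,np.abs(np.array(c[k])-C["side"][k]).max())
im=c["color"][:,:,::-1];cv2.imwrite("pics/side2c.png",cv2.resize(im[y:y+h,x:x+w],None,fx=7,fy=7,interpolation=cv2.INTER_CUBIC))
s=r.read_state();print(s["clock"],s["position"],np.round(s["q"],4))
```

```text
2.45 [ 479.77279559 -173.69678179  251.48835946] [-2.8700e-02  1.4810e-01 -1.7090e-01  2.0000e-04 -1.2498e+00 -3.8160e-01] [-0.00021935 -0.00095405 -0.00282542 -0.00081523  0.00349405  0.00118942]
fx 0.0
fy 0.0
cx 0.0
cy 0.0
R 0.0
t 0.0
2.5 [ 479.7328839  -173.70742638  251.45637051] [-2.8700e-02  1.4810e-01 -1.7100e-01  1.0000e-04 -1.2497e+00 -3.8160e-01]
```

View pics/side2c.png

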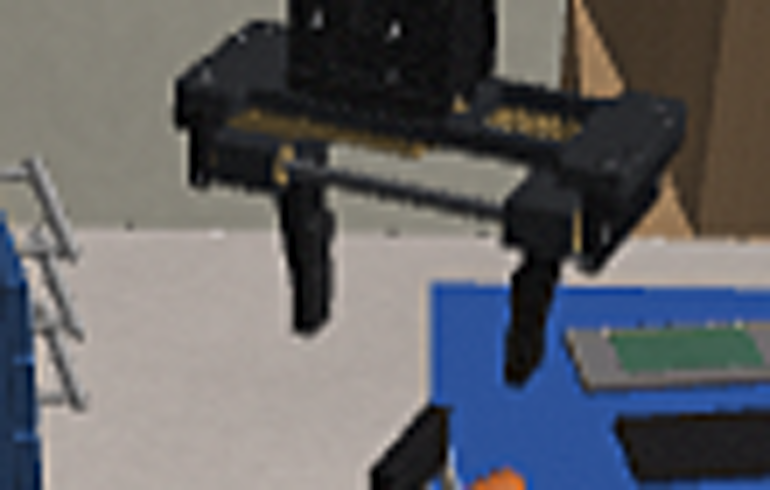

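Run:
```python
from h import *
print("base",proj("side",[0,0,0]),proj("top",[0,0,0]))
y=np.array([-.247,-.969,0])
for d in(-51,0,51): print("start tips",proj("top",np.array([154.3,605,192.3])+d*y),proj("side",np.array([154.3,605,192.3])+d*y))
p=np.array([479.8,-173.7,251.5]);y=np.array([-.917,.399,0])
for d in(-95,-51,0,51,95): print(d,"tip top",proj("top",p+d*y),"body", proj("top",p+d*y+[0,0,70]),proj("side",p+d*y+[0,0,70]))
t=cv2.imread("pics/top0.png");cv2.imwrite("pics/t0g.png",cv2.resize(t[310:384,0:90],None,fx=8,fy=8,interpolation=cv2.INTER_CUBIC))
```

```text
base [[445.19874885 235.09225607]] [[262.94319371 371.16885465]]
start tips [[ 17.60738388 333.06377536]] [[537.48615753 518.54403561]]
start tips [[ 35.63813189 337.64914301]] [[527.35615173 469.09744949]]
start tips [[ 53.7548222  342.25636649]] [[518.70965461 426.89216623]]
-95 tip top [[337.9684629  174.75133405]] body [[343.8441319  169.27351959]] [[259.94603291 100.10852532]]
-51 tip top [[332.17181694 189.84857222]] body [[337.64708261 185.47897126]] [[273.35037179 103.08498366]]
0 tip top [[325.36261293 207.58299579]] body [[330.36015128 204.53449395]] [[289.41752235 106.65272428]]
51 tip top [[318.45436611 225.5753742 ]] body [[322.95906631 223.88853151]] [[306.08447557 110.35365219]]
95 tip top [[312.41305805 241.30982949]] body [[316.48001904 240.83141552]] [[320.97194649 113.65944275]]
```

View pics/t0g.png

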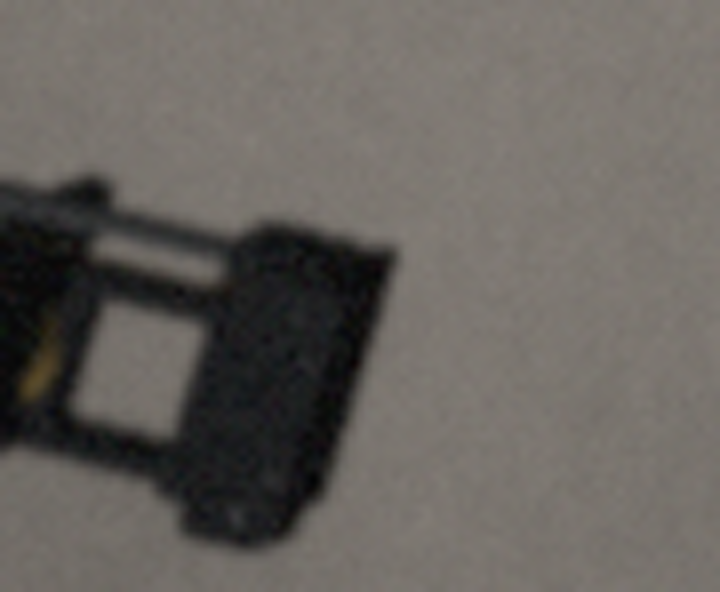

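View pics/side1.png

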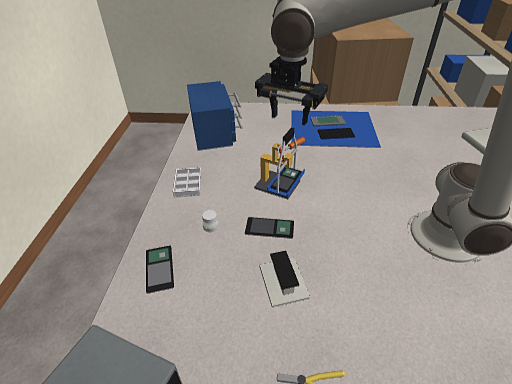

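View pics/top1.png

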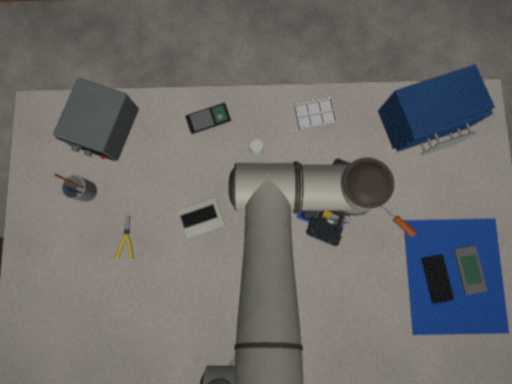

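Moving laterally onto the grip, keeping height, then compare fingertips with the grip in the same picture.

```bash
python3 -m jog '0 0 0 12 -5 0 1;0 0 0 25 -10 0 1;0 0 0 25 -10 0 1;0 0 0 25 -10 0 1;0 0 0 25 -10 0 1'
cat > look.py <<'E'
import sys
from h import *
from rig import r
tag=sys.argv[1]
out=[]
for n,(x,y,w,h),k in(("side",(240,90,75,100),8),("top",(280,170,80,75),8)):
    im=r.capture(n)["color"][:,:,::-1];cv2.imwrite(f"pics/{n}_{tag}.png",im)
    if n in sys.argv[2:]: cv2.imwrite(f"pics/{n}_{tag}c.png",cv2.resize(im[y:y+h,x:x+w],None,fx=k,fy=k,interpolation=cv2.INTER_CUBIC)[:600*1])
s=r.read_state();print(s["clock"],s["position"].round(1) if hasattr(s["position"],"round") else s["position"],np.round(s["force"],2),s["finger_gap"])
E
python3 look.py a side
```

```text
clock: 2.92
position: [478.4, -200.9, 250.8]
eef_rot: [[-0.4, -0.917, 0.001], [-0.917, 0.4, 0.0], [-0.0, -0.001, -1.0]]
force: [-0.5, 0.4, -0.6]
finger_gap: 0.998
3.0167 [ 478.3 -200.8  250.7] [ 0.32  0.08 -0.02] 1.0030347281798275
```

View pics/side_ac.png

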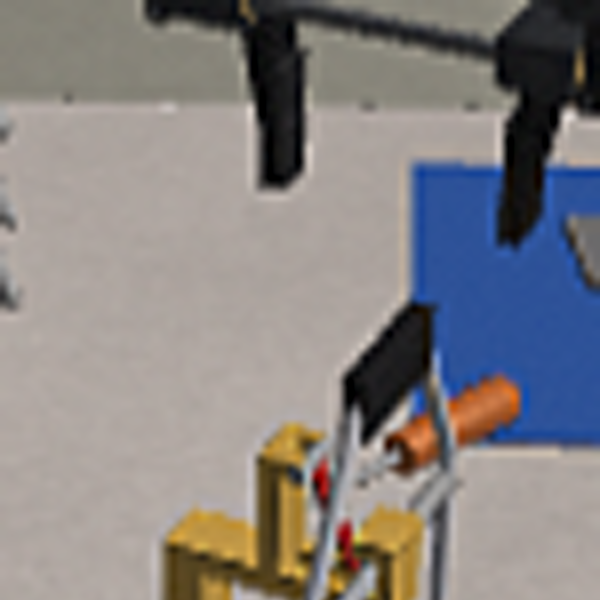

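The tips look about 25 mm higher than stated (157 px above the grip centre, where 65 px is about 30 mm). Descending to nominal 205 is safe either way, so I'll go there and look again.

```bash
python3 -m jog '0 0 0 0 0 15 1;0 0 0 0 0 30 1;0 0 0 0 0 45 1;0 0 0 0 0 45 1;0 0 0 0 0 45 1;0 0 0 0 0 45 1'
python3 look.py b side top
```

```text
clock: 3.52
position: [478.9, -201.4, 206.5]
eef_rot: [[-0.4, -0.917, 0.002], [-0.917, 0.4, -0.001], [0.0, -0.002, -1.0]]
force: [0.2, -0.2, -0.0]
finger_gap: 0.995
3.6167 [ 479.  -201.5  206.7] [0.29 0.74 0.23] 1.0021999262454564
```

View pics/side_bc.png

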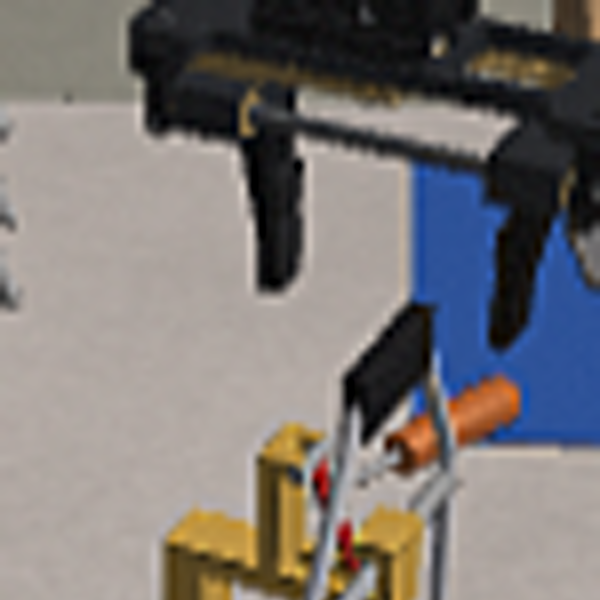

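View pics/top_bc.png

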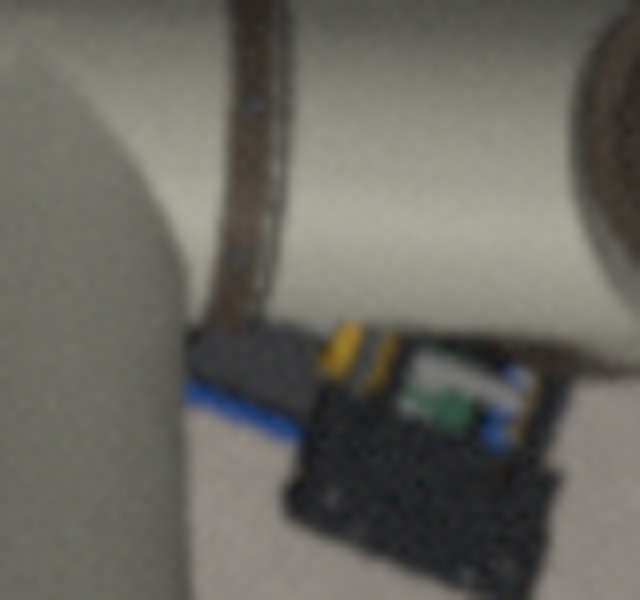

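In the same picture the tips are still ~23 mm above the grip centre. I'll triangulate the gripper body's corners in both views to find the true offset.

Run:
```python
import cv2,numpy as np
s=cv2.imread("pics/side_b.png")[80:150,245:345];t=cv2.imread("pics/top_b.png")[205:255,295:375]
a=cv2.resize(s,None,fx=8,fy=8,interpolation=cv2.INTER_CUBIC);cv2.imwrite("pics/sb2.png",a)
cv2.imwrite("pics/tb2.png",cv2.resize(t,None,fx=10,fy=10,interpolation=cv2.INTER_CUBIC))
```

```text
(no output)
```

View pics/sb2.png

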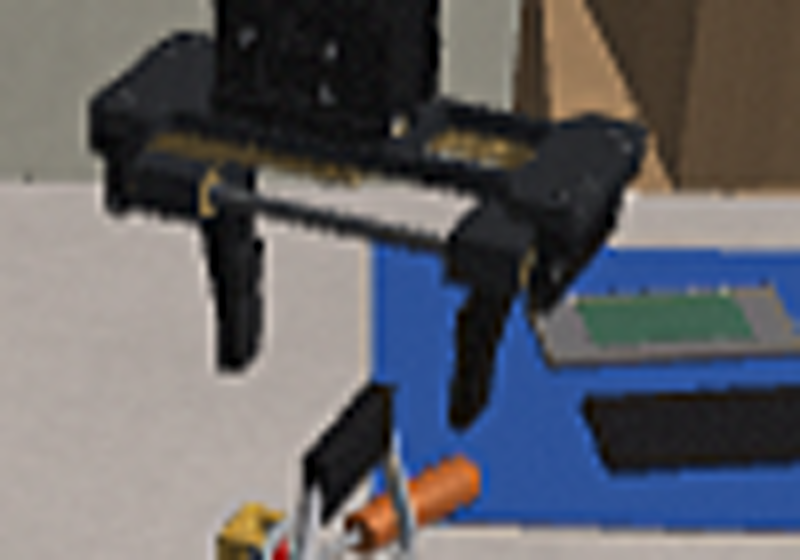

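View pics/tb2.png

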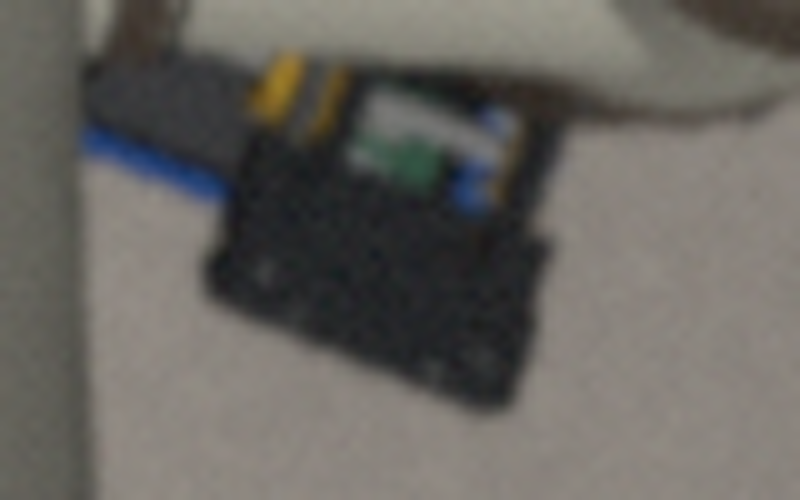

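Run:
```python
from h import *
np.set_printoptions(precision=1,suppress=True)
us=un([(642,133),(568,213)],8,(245,80));ut=un([(505,408),(210,295)],10,(295,205))
X=tri(us,ut);print(X,np.linalg.norm(X[0]-X[1]))
for n,u in(("side",us),("top",ut)):print(n,proj(n,X)-u)
m=X.mean(0);p=np.array([479,-201.5,206.7]);R=np.array([[-.4,-.917,0],[-.917,.4,0],[0,0,-1]])
print("mid in tool frame",R.T@(m-p))
print(proj("top",[479,-201.4,0]))
```

```text
[[ 380.2 -198.7  343.8]
 [ 409.1 -130.8  346.1]] 73.83141036779442
side [[-0.1 -0. ]
 [ 0.4  0.1]]
top [[-0.   0.1]
 [ 0.  -0.4]]
mid in tool frame [   0.    92.1 -138.2]
[[320.5 215.7]]
```

Horizontally the gripper agrees with the state to within 3 mm; only the height looks ~24 mm off. TCP z≈178 gives an overlap with the plate under either reading and stays clear of the shank at 165. I'll close halfway first, then descend.

```bash
python3 -m jog '0 0 0 0 0 0 0.5;0 0 0 0 0 0 0.5;0 0 0 0 0 0 0.5;0 0 0 0 0 0 0.5;0 0 0 0 0 10 0.5;0 0 0 0 0 20 0.5;0 0 0 0 0 28 0.5;0 0 0 0 0 28 0.5;0 0 0 0 0 28 0.5;0 0 0 0 0 28 0.5' 10
python3 look.py c side
```

```text
clock: 4.45
position: [478.4, -201.5, 177.4]
eef_rot: [[-0.4, -0.916, -0.0], [-0.916, 0.4, -0.0], [0.0, 0.0, -1.0]]
force: [0.6, -0.9, 0.3]
finger_gap: 0.507
4.55 [ 478.6 -201.5  177.8] [-0.13 -0.58 -0.26] 0.49981953156371217
```

View pics/side_cc.png

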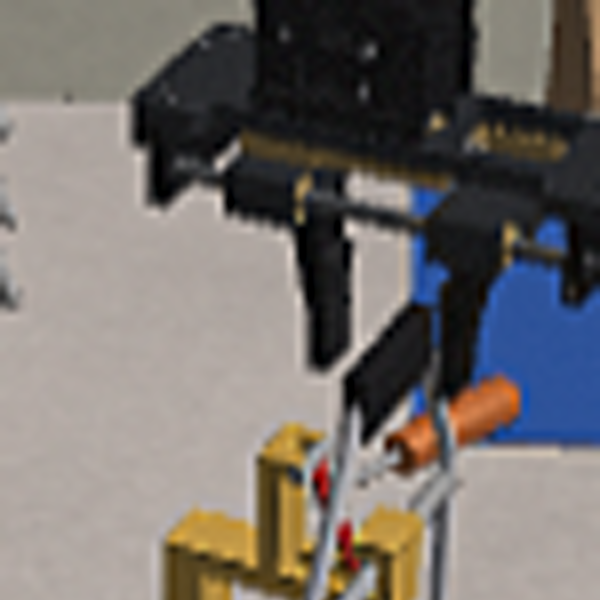

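Visually the tips straddle the plate and end ~4 mm below its centre. I'll go 5 mm lower, then close softly.

```bash
python3 -m jog '0 0 0 0 0 5 0.5;0 0 0 0 0 5 0.5;0 0 0 0 0 5 0.3;0 0 0 0 0 5 0.2;0 0 0 0 0 5 0.1;0 0 0 0 0 5 0.05;0 0 0 0 0 5 0;0 0 0 0 0 5 0;0 0 0 0 0 5 0;0 0 0 0 0 5 0;0 0 0 0 0 5 0' 6
python3 look.py d side
```

```text
clock: 5.47
position: [478.5, -201.5, 172.6]
eef_rot: [[-0.4, -0.916, 0.001], [-0.916, 0.4, -0.0], [-0.0, -0.001, -1.0]]
force: [0.0, -0.3, -0.5]
finger_gap: 0.136
5.5667 [ 478.5 -201.5  172.5] [ 1.14 -0.77  0.61] 0.13584290753768943
```

View pics/side_dc.png

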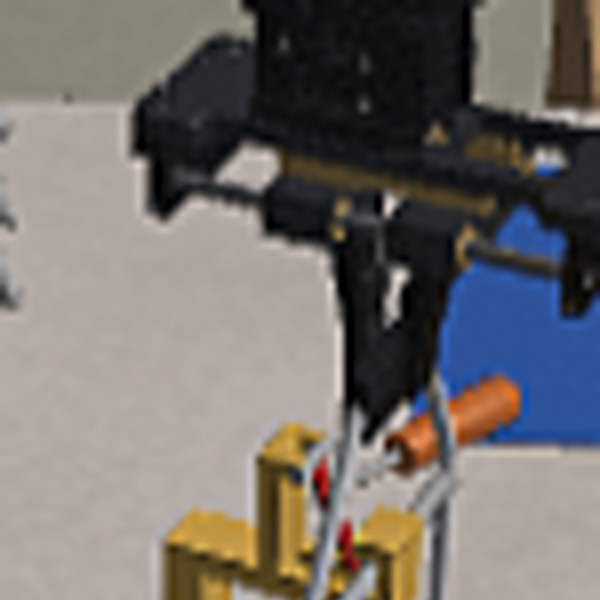

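Gap 0.136 × 87 = 11.8 mm, which matches the 12 mm plate, and the lateral force is about 1 N. Now firm up the grip and raise 3 mm.

```bash
python3 -m jog '0 0 0 0 0 0 0;0 0 0 0 0 0 0;0 0 0 0 0 0 0;0 0 0 0 0 -1 0;0 0 0 0 0 -2 0;0 0 0 0 0 -3 0;0 0 0 0 0 -3 0;0 0 0 0 0 -3 0;0 0 0 0 0 -3 0;0 0 0 0 0 -3 0' 45
python3 look.py e side; python3 -c "
from rig import r;s=r.read_state();print(s['force'],s['ft_torque'])"
```

```text
clock: 6.4
position: [477.8, -201.3, 175.2]
eef_rot: [[-0.401, -0.916, -0.001], [-0.916, 0.401, 0.0], [0.0, 0.001, -1.0]]
force: [0.7, -0.6, -3.7]
finger_gap: 0.132
6.5 [ 477.8 -201.3  175.3] [ 0.12 -0.94 -4.16] 0.13090399327067534
[ 0.1211678  -0.94393238 -4.16379986] [ 0.06549388 -0.19024567  0.04299182]
```

View pics/side_ec.png

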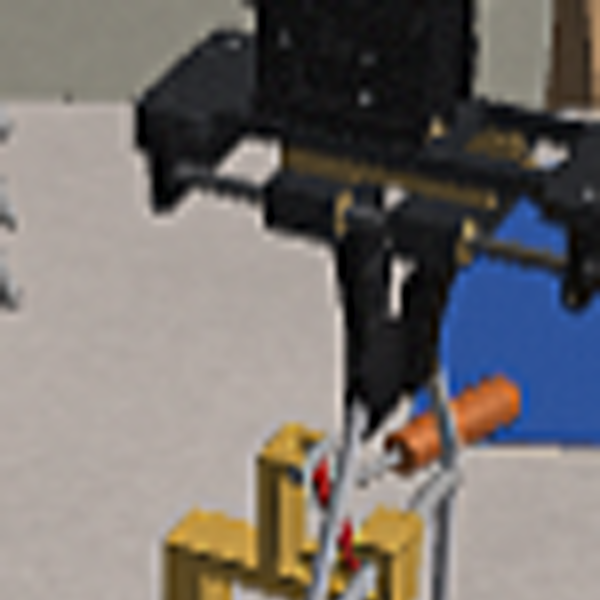

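The carrier's weight has transferred (about 3.7 N). Next, push 17 mm toward hook +x, which is tool -y.

```bash
python3 -m jog '0 0 0 0 -2 0 0;0 0 0 0 -4 0 0;0 0 0 0 -6 0 0;0 0 0 0 -8 0 0;0 0 0 0 -10 0 0;0 0 0 0 -12 0 0;0 0 0 0 -14 0 0;0 0 0 0 -16 0 0;0 0 0 0 -17 0 0;0 0 0 0 -17 0 0;0 0 0 0 -17 0 0;0 0 0 0 -17 0 0'
python3 look.py f side top; python3 -c "
from rig import r;s=r.read_state();print(s['force'],s['ft_torque'])"
```

```text
clock: 7.5
position: [493.4, -208.2, 175.3]
eef_rot: [[-0.401, -0.916, -0.001], [-0.916, 0.401, 0.0], [0.0, 0.001, -1.0]]
force: [-2.7, 0.9, -4.8]
finger_gap: 0.139
7.6 [ 493.5 -208.2  175.4] [-2.51  1.21 -4.82] 0.1345329213189587
[-2.51045194  1.20538197 -4.81753159] [ 0.529265    1.02636211 -0.00650083]
```

View pics/side_fc.png

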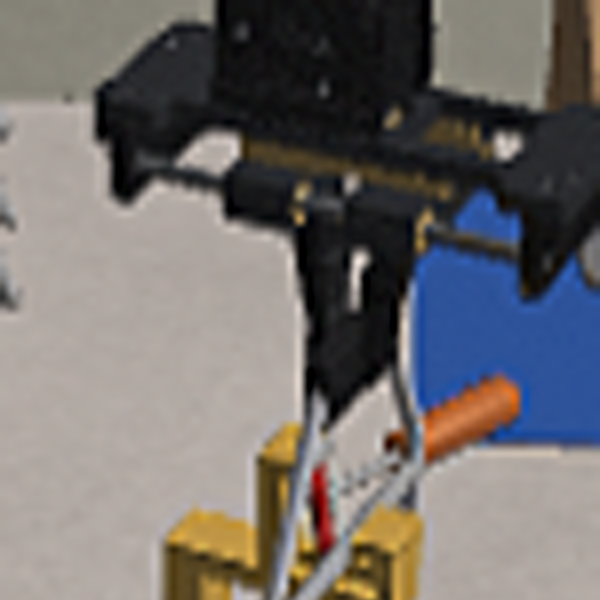

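The keeper is pushed back (red leaf at (322,510)), the reaction is 2.9 N and there is no visible tilt lag. Lifting straight up in stages.

```bash
python3 -m jog '0 0 0 0 -17 0 0;0 0 0 0 0 -3 0;0 0 0 0 0 -5 0;0 0 0 0 0 -7 0;0 0 0 0 0 -7 0;0 0 0 0 0 -7 0' 2>&1 | head -0; python3 -m jog '0 0 0 0 0 -2 0;0 0 0 0 0 -4 0;0 0 0 0 0 -6 0;0 0 0 0 0 -8 0;0 0 0 0 0 -10 0;0 0 0 0 0 -12 0;0 0 0 0 0 -14 0;0 0 0 0 0 -16 0;0 0 0 0 0 -16 0;0 0 0 0 0 -16 0'; python3 -c "
from rig import r;s=r.read_state();print(s['position'],s['force'],s['ft_torque'])"
```

```text
clock: 8.93
position: [494.1, -208.4, 198.9]
eef_rot: [[-0.4, -0.916, 0.001], [-0.916, 0.4, -0.0], [-0.0, -0.001, -1.0]]
force: [-4.2, 2.2, -3.2]
finger_gap: 0.137
[ 494.1244595  -208.35926193  198.93237785] [-4.2490575   2.19150497 -3.24795428] [0.64334664 1.31087381 0.03286757]
```

That first command contained a stray row: an extra 17 mm tool -y row that I hadn't intended, cancelled in the next row. I'll check the state in pictures before going on.

```bash
python3 look.py g side top
python3 - <<'E'
import cv2
a=cv2.imread('pics/side_g.png')[120:195,245:320];cv2.imwrite('pics/g2.png',cv2.resize(a,None,fx=8,fy=8,interpolation=cv2.INTER_CUBIC))
E
```

```text
9.0333 [ 494.2 -208.4  198.9] [-2.7   1.14 -2.62] 0.1328464843107504
```

View pics/g2.png

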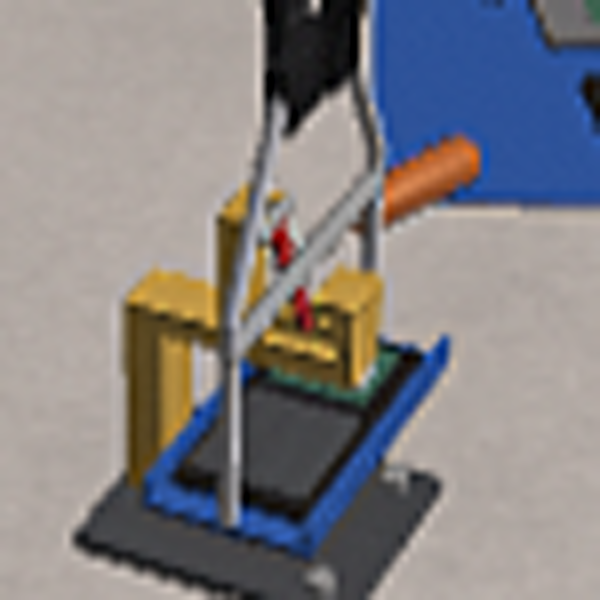

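View pics/top_gc.png

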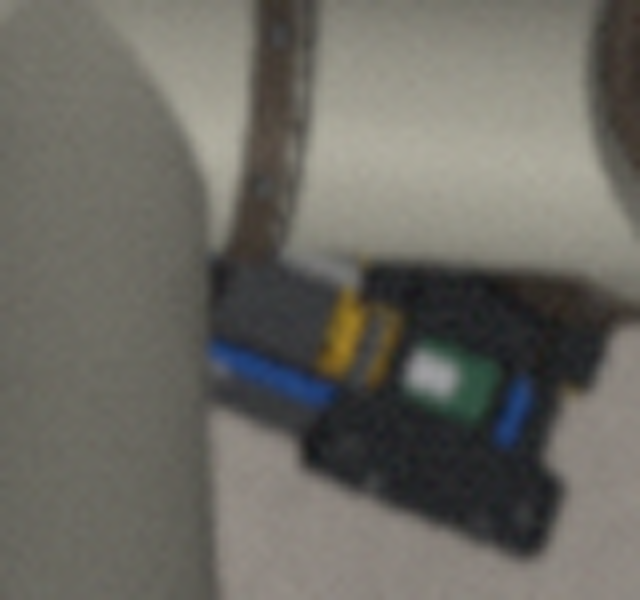

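The carrier is upright and held, the bar is at lip level, and the tray is under the arm with clearance. I'll lift 14 mm more to a total of about 40 and check.

```bash
python3 -m jog '0 0 0 0 0 -2 0;0 0 0 0 0 -4 0;0 0 0 0 0 -6 0;0 0 0 0 0 -8 0;0 0 0 0 0 -10 0;0 0 0 0 0 -12 0;0 0 0 0 0 -14 0;0 0 0 0 0 -14 0;0 0 0 0 0 -14 0'; python3 look.py h
python3 - <<'E'
import cv2
a=cv2.imread('pics/side_h.png')[115:190,245:320];cv2.imwrite('pics/h2.png',cv2.resize(a,None,fx=8,fy=8,interpolation=cv2.INTER_CUBIC))
E
```

```text
clock: 9.78
position: [494.4, -208.3, 212.8]
eef_rot: [[-0.4, -0.916, 0.002], [-0.916, 0.4, -0.0], [-0.0, -0.002, -1.0]]
force: [0.2, -0.4, -3.5]
finger_gap: 0.136
9.8833 [ 493.9 -208.3  212.4] [-0.55  0.12 -3.55] 0.13627797184485138
```

View pics/h2.png

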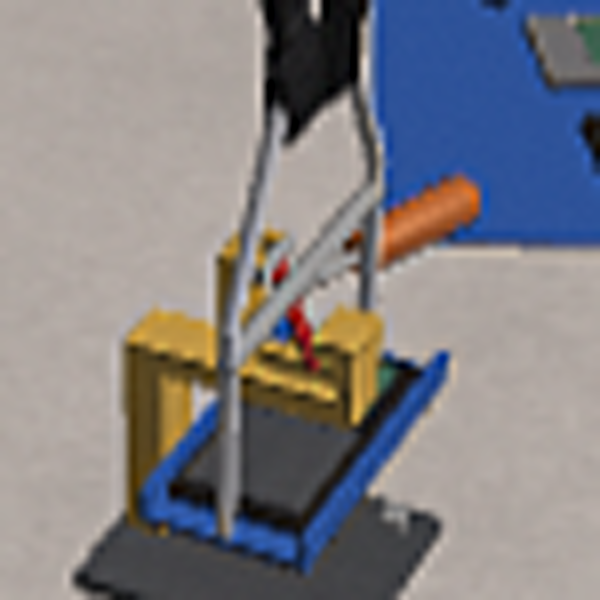

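The keeper has sprung shut (leaf (280,265)–(315,365)), the lateral force is ~0, and the lift is 40 mm, inside the 33–48 window. Next, draw 110 mm toward hook -x (tool +y).

```bash
python3 -m jog '0 0 0 0 2 0 0;0 0 0 0 6 0 0;0 0 0 0 12 0 0;0 0 0 0 20 0 0;0 0 0 0 28 0 0;0 0 0 0 36 0 0;0 0 0 0 44 0 0;0 0 0 0 52 0 0;0 0 0 0 60 0 0;0 0 0 0 68 0 0;0 0 0 0 76 0 0;0 0 0 0 84 0 0;0 0 0 0 92 0 0;0 0 0 0 100 0 0;0 0 0 0 106 0 0;0 0 0 0 110 0 0;0 0 0 0 110 0 0;0 0 0 0 110 0 0;0 0 0 0 110 0 0'; python3 look.py i
python3 - <<'E'
import cv2
a=cv2.imread('pics/side_i.png')[110:210,245:345];cv2.imwrite('pics/i2.png',cv2.resize(a,None,fx=6,fy=6,interpolation=cv2.INTER_CUBIC))
E
```

```text
clock: 11.47
position: [393.5, -164.3, 212.6]
eef_rot: [[-0.4, -0.916, 0.001], [-0.916, 0.4, -0.0], [-0.0, -0.001, -1.0]]
force: [0.2, 0.4, -3.9]
finger_gap: 0.131
11.5667 [ 393.4 -164.3  212.4] [ 0.65  0.53 -3.83] 0.1323297661358281
```

View pics/i2.png

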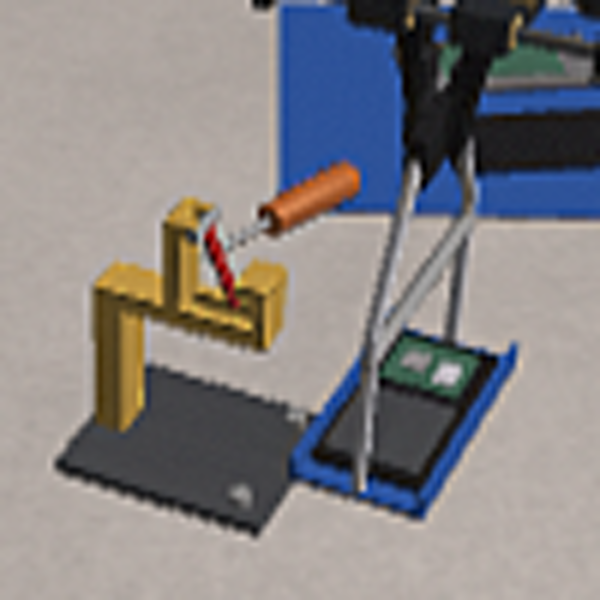

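Clear of the hook, upright, keeper shut. I'll get precise rest yaw and shifts, then carry it over.

```bash
python3 - <<'E'
from h import *
us=un([(262,380),(177,132),(290,110),(380,355)],7,(245,235)); ut=un([(125,288),(385,197),(417,297),(157,383)],8,(165,180))
loc=np.array([[22,55,0],[22,-55,0],[-22,-55,0],[-22,55,0]])
for fz in(None,60):
    f=lambda p:np.r_[(proj("side",loc@Rz(p[3]).T+[p[0],p[1],fz or p[2]])-us).ravel(),(proj("top",loc@Rz(p[3]).T+[p[0],p[1],fz or p[2]])-ut).ravel()]
    s=least_squares(f,[482,193,56,.3]);print(s.x)
E
python3 -m jog '0 0 0 0 0 -6 0;0 0 0 0 0 -14 0;0 0 0 0 0 -24 0;0 0 0 0 0 -34 0;0 0 0 0 0 -44 0;0 0 0 0 0 -52 0;0 0 0 0 0 -58 0;0 0 0 0 0 -60 0;0 0 0 0 0 -60 0;0 0 0 0 0 -60 0'
```

```text
[4.81898545e+02 1.92909387e+02 5.56951568e+01 3.05536227e-01]
[4.81804757e+02 1.94196837e+02 5.60000000e+01 3.04709429e-01]
clock: 12.4
position: [392.7, -164.1, 272.1]
eef_rot: [[-0.401, -0.916, -0.001], [-0.916, 0.401, 0.0], [-0.0, 0.001, -1.0]]
force: [-0.2, 0.2, -3.7]
finger_gap: 0.135
```

```bash
python3 -m jog '0 0 -0.01 -5 1 0 0;0 0 -0.04 -15 3 0 0;0 0 -0.08 -30 5 0 0;0 0 -0.12 -50 8 0 0;0 0 -0.17 -72 12 0 0;0 0 -0.22 -96 16 0 0;0 0 -0.27 -120 20 0 0;0 0 -0.32 -144 24 0 0;0 0 -0.37 -168 28 0 0;0 0 -0.42 -192 32 0 0;0 0 -0.47 -216 36 0 0;0 0 -0.52 -240 40 0 0;0 0 -0.57 -264 44 0 0;0 0 -0.61 -288 48 0 0;0 0 -0.64 -310 52 0 0;0 0 -0.67 -328 55 0 0;0 0 -0.69 -342 58 0 0;0 0 -0.71 -354 60 0 0;0 0 -0.716 -361 61 0 0;0 0 -0.716 -363 61.5 0 0'
python3 -m jog '0 0 0 0 0 0 0;0 0 0 0 0 0 0;0 0 0 0 0 0 0;0 0 0 0 0 0 0'
python3 look.py j
python3 - <<'E'
import cv2
s=cv2.imread('pics/side_j.png');cv2.imwrite('pics/j1.png',cv2.resize(s[190:310,225:345],None,fx=5,fy=5,interpolation=cv2.INTER_CUBIC))
t=cv2.imread('pics/top_j.png');cv2.imwrite('pics/j2.png',cv2.resize(t[170:260,150:250],None,fx=6,fy=6,interpolation=cv2.INTER_CUBIC))
E
```

```text
clock: 14.07
position: [482.3, 193.9, 272.1]
eef_rot: [[0.3, -0.954, -0.0], [-0.954, -0.3, -0.0], [0.0, 0.0, -1.0]]
force: [0.2, -0.3, -2.6]
finger_gap: 0.132
clock: 14.4
position: [481.9, 192.4, 272.7]
eef_rot: [[0.298, -0.954, 0.0], [-0.954, -0.298, 0.0], [-0.0, -0.0, -1.0]]
force: [-0.1, -0.0, -3.0]
finger_gap: 0.133
14.5 [482.  192.6 272.7] [ 1.    0.29 -4.64] 0.1369401443885751
```

View pics/j1.png

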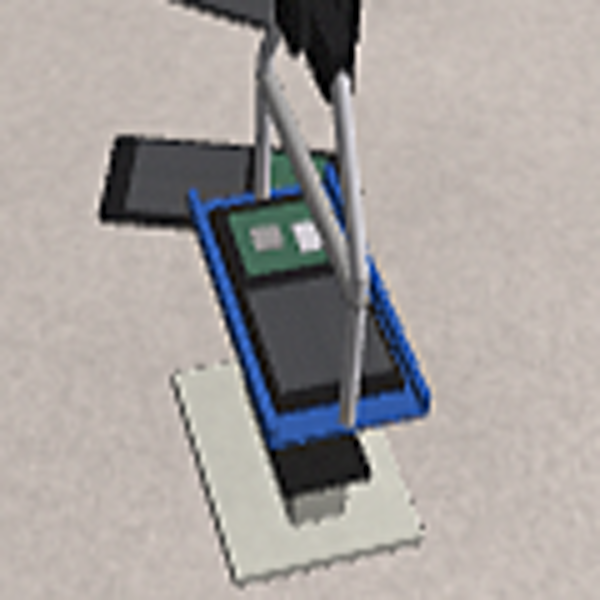

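View pics/j2.png

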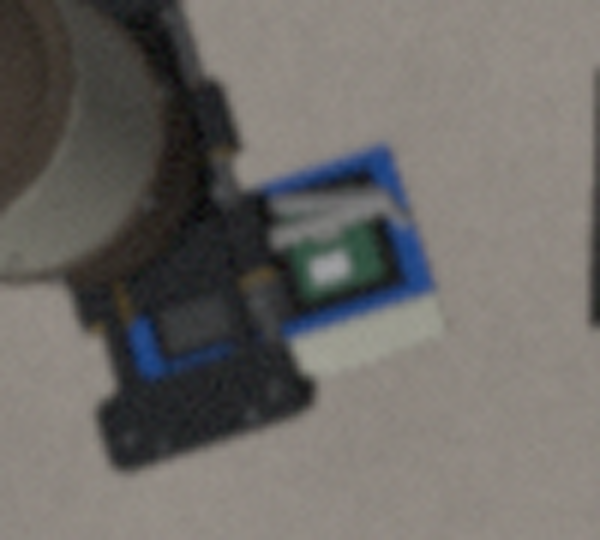

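Run:
```python
from h import *
from scipy.spatial.transform import Rotation as Ro
np.set_printoptions(precision=3,suppress=True)
S=lambda p:un(p,5,(225,190));T=lambda p:un(p,6,(150,170))
L=[("side",(38,75,0),S((275,447))),("side",(-38,75,0),S((430,413))),("side",(38,-75,16),S((193,188))),("side",(-38,-75,16),S((335,163))),
("top",(38,-75,16),T((387,146))),("top",(-38,-75,16),T((437,293))),("top",(-38,75,16),T((150,380)))]
def g(p):
    R=Ro.from_euler("ZYX",p[3:6]).as_matrix()
    return np.r_[np.concatenate([proj(n,R@np.float64(l)+p[:3])[0]-u for n,l,u in L]),p[4:6]*10]
s=least_squares(g,[482,193,125,.3,0,0],loss="soft_l1");p=s.x;print(p,g(p)[:-2].reshape(-1,2))
d=p[:2]-[481.85,193.2];c,sn=np.cos(.305),np.sin(.305);print("foot err in rest frame",c*d[0]+sn*d[1],-sn*d[0]+c*d[1])
```

```text
[480.188 191.03  124.007   0.306  -0.01    0.005] [[-0.57   0.034]
 [ 0.354  0.185]
 [-0.385 -0.032]
 [-0.235 -0.138]
 [ 0.68   0.07 ]
 [ 0.274 -0.099]
 [-0.85   1.954]]
foot err in rest frame -2.2368366620015943 -1.5711479135952988
```

Carrier measured at z=124, yaw 0.306 (rest 0.305), level within 0.01 rad, 2 mm off centre. Correct that while descending 56 mm, then settle slowly.

```bash
python3 -m jog '0 0 0 -1.5 -2 5 0;0 0 0 -1.5 -2 12 0;0 0 0 -1.5 -2 19 0;0 0 0 -1.5 -2 26 0;0 0 0 -1.5 -2 33 0;0 0 0 -1.5 -2 40 0;0 0 0 -1.5 -2 46 0;0 0 0 -1.5 -2 51 0;0 0 0 -1.5 -2 54 0;0 0 0 -1.5 -2 56 0;0 0 0 -1.5 -2 56 0;0 0 0 -1.5 -2 56 0;0 0 0 -1.5 -2 56 0'
python3 look.py k
python3 - <<'E'
import cv2
s=cv2.imread('pics/side_k.png');cv2.imwrite('pics/k1.png',cv2.resize(s[200:320,225:345],None,fx=5,fy=5,interpolation=cv2.INTER_CUBIC))
E
```

```text
clock: 15.58
position: [483.8, 195.2, 216.9]
eef_rot: [[0.299, -0.954, 0.001], [-0.954, -0.299, 0.0], [-0.0, -0.001, -1.0]]
force: [-0.0, 0.0, -3.4]
finger_gap: 0.136
15.6833 [483.7 195.2 216.8] [-0.2   0.52 -3.03] 0.1363736108534492
```

View pics/k1.png

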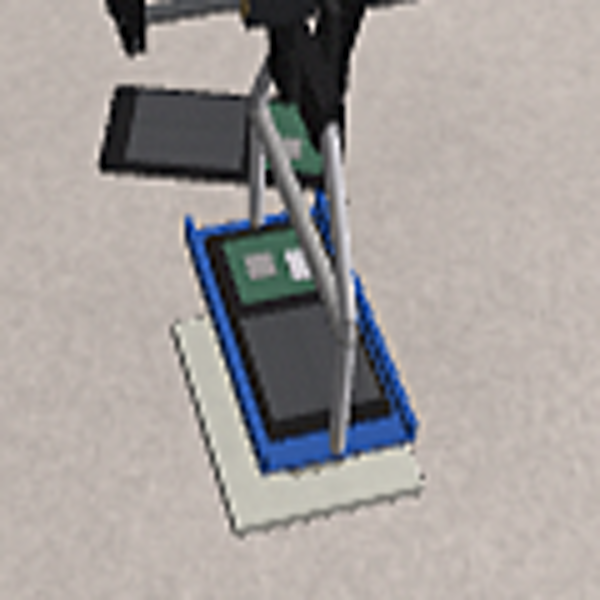

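```bash
python3 -m jog '0 0 0 0 0 1 0;0 0 0 0 0 2 0;0 0 0 0 0 3 0;0 0 0 0 0 4 0;0 0 0 0 0 5 0;0 0 0 0 0 6 0;0 0 0 0 0 7 0;0 0 0 0 0 7.5 0;0 0 0 0 0 7.5 0;0 0 0 0 0 7.5 0'
```

```text
clock: 16.52
position: [483.5, 195.1, 208.9]
eef_rot: [[0.299, -0.954, -0.0], [-0.954, -0.299, -0.0], [0.0, 0.0, -1.0]]
force: [0.3, -1.1, -3.4]
finger_gap: 0.131
```

```bash
python3 -m jog '0 0 0 0 0 0.5 0;0 0 0 0 0 1 0;0 0 0 0 0 1.5 0;0 0 0 0 0 1.5 0;0 0 0 0 0 1.5 0'; python3 -m jog '0 0 0 0 0 0.5 0;0 0 0 0 0 0.5 0;0 0 0 0 0 0.5 0;0 0 0 0 0 0.5 0'; python3 -m jog '0 0 0 0 0 0.5 0;0 0 0 0 0 0.5 0;0 0 0 0 0 0.5 0;0 0 0 0 0 0.5 0'
```

```text
clock: 16.93
position: [483.7, 195.2, 207.8]
eef_rot: [[0.299, -0.954, 0.001], [-0.954, -0.299, 0.0], [-0.0, -0.001, -1.0]]
force: [-0.6, 0.5, -1.2]
finger_gap: 0.134
clock: 17.27
position: [483.9, 195.4, 207.7]
eef_rot: [[0.3, -0.954, 0.001], [-0.954, -0.3, 0.001], [-0.0, -0.002, -1.0]]
force: [-0.2, 1.9, 1.8]
finger_gap: 0.135
clock: 17.6
position: [484.0, 195.5, 207.7]
eef_rot: [[0.3, -0.954, 0.002], [-0.954, -0.3, 0.001], [-0.0, -0.002, -1.0]]
force: [-2.0, 1.5, 5.4]
finger_gap: 0.135
```

Contact at z=207.7, as predicted (172.5 + 35). Back off 0.7 mm to relieve the load, then check the placing before release.

```bash
python3 -m jog '0 0 0 0 0 -0.7 0;0 0 0 0 0 -0.7 0;0 0 0 0 0 -0.7 0'
python3 look.py l
python3 - <<'E'
import cv2
s=cv2.imread('pics/side_l.png');cv2.imwrite('pics/l1.png',cv2.resize(s[200:320,225:345],None,fx=5,fy=5,interpolation=cv2.INTER_CUBIC))
t=cv2.imread('pics/top_l.png');cv2.imwrite('pics/l2.png',cv2.resize(t[170:260,150:250],None,fx=6,fy=6,interpolation=cv2.INTER_CUBIC))
E
```

```text
clock: 17.85
position: [483.9, 195.4, 207.7]
eef_rot: [[0.3, -0.954, 0.001], [-0.954, -0.3, 0.001], [-0.0, -0.001, -1.0]]
force: [-1.8, 1.6, 4.7]
finger_gap: 0.137
17.95 [483.9 195.4 207.7] [-1.35  1.91  5.03] 0.13201846693919422
```

View pics/l1.png

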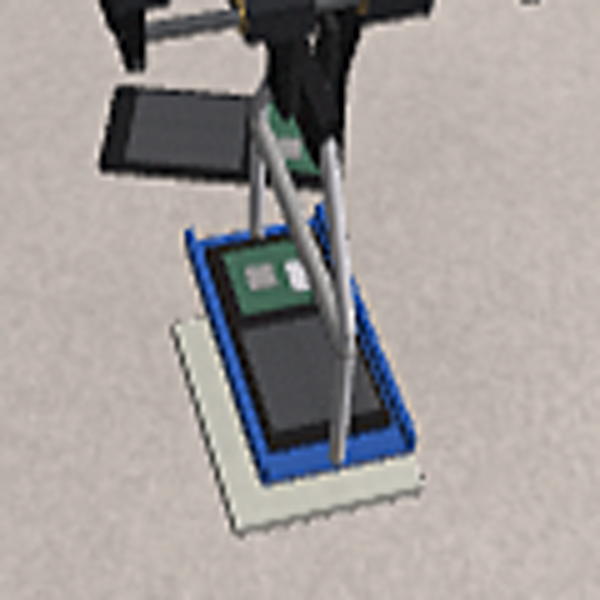

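View pics/l2.png

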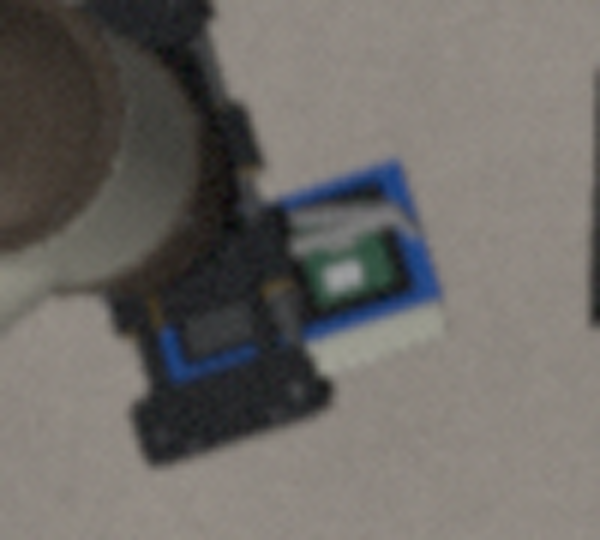

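```bash
cat > fitr.py <<'E'
from h import *
from scipy.spatial.transform import Rotation as Ro
np.set_printoptions(precision=3,suppress=True)
def fit(L):
    def g(p):
        R=Ro.from_euler("ZYX",p[3:6]).as_matrix()
        return np.r_[np.concatenate([proj(n,R@np.float64(l)+p[:3])[0]-u for n,l,u in L]),p[4:6]*10]
    s=least_squares(g,[482,193,60,.3,0,0],loss="soft_l1");p=s.x;print(p,g(p)[:-2].reshape(-1,2).tolist())
    d=p[:2]-[481.85,193.2];c,sn=np.cos(.305),np.sin(.305);print("foot err in rest frame",c*d[0]+sn*d[1],-sn*d[0]+c*d[1])
E
python3 - <<'E'
from fitr import *
S=lambda p:un(p,5,(225,200));T=lambda p:un(p,6,(150,170))
fit([("side",(38,75,0),S((265,485))),("side",(-38,75,0),S((413,456))),("side",(38,-75,16),S((187,230))),("side",(-38,-75,16),S((322,207))),
("top",(38,-75,16),T((400,161))),("top",(-38,-75,16),T((443,303))),("top",(-38,75,16),T((178,382)))])
E
```

```text
[483.093 193.605  55.045   0.305  -0.037   0.012] [[-0.5230028022149895, 0.2709373620293718], [0.1741030363747882, -0.027468439931567445], [-0.020301758669404535, -0.032125612254901625], [0.21181014146424104, -0.05369281632115985], [0.40669976750211845, -0.08622722303519481], [0.7545965095590645, -0.7953212322750005], [-1.1189474402631276, 1.5534299024160418]]
foot err in rest frame 1.307469494462879 0.013200622944304685
```

Centred to ~1 mm, parallel, and at the measured rest height. Unload a little more and open gently.

```bash
python3 -m jog '0 0 0 0 0 -0.7 0;0 0 0 0 0 -0.7 0;0 0 0 0 0 -0.7 0' ; python3 -m jog '0 0 0 0 0 -0.4 0;0 0 0 0 0 -0.4 0;0 0 0 0 0 -0.4 0.15;0 0 0 0 0 -0.4 0.2;0 0 0 0 0 -0.4 0.3;0 0 0 0 0 -0.4 0.4;0 0 0 0 0 -0.4 0.5;0 0 0 0 0 -0.4 0.5;0 0 0 0 0 -0.4 0.5' 10
```

```text
clock: 18.2
position: [483.7, 195.2, 207.8]
eef_rot: [[0.299, -0.954, 0.0], [-0.954, -0.299, 0.0], [-0.0, -0.0, -1.0]]
force: [-0.7, 1.8, 1.7]
finger_gap: 0.132
clock: 18.95
position: [483.4, 195.0, 208.2]
eef_rot: [[0.299, -0.954, -0.0], [-0.954, -0.299, -0.0], [0.0, 0.0, -1.0]]
force: [0.2, 0.2, -0.8]
finger_gap: 0.462
```

```bash
python3 look.py m
python3 - <<'E'
import cv2
s=cv2.imread('pics/side_m.png');cv2.imwrite('pics/m1.png',cv2.resize(s[180:300,225:345],None,fx=5,fy=5,interpolation=cv2.INTER_CUBIC))
E
```

```text
19.05 [483.4 195.1 208.2] [ 0.57  0.4  -0.11] 0.4829184818846861
```

View pics/m1.png

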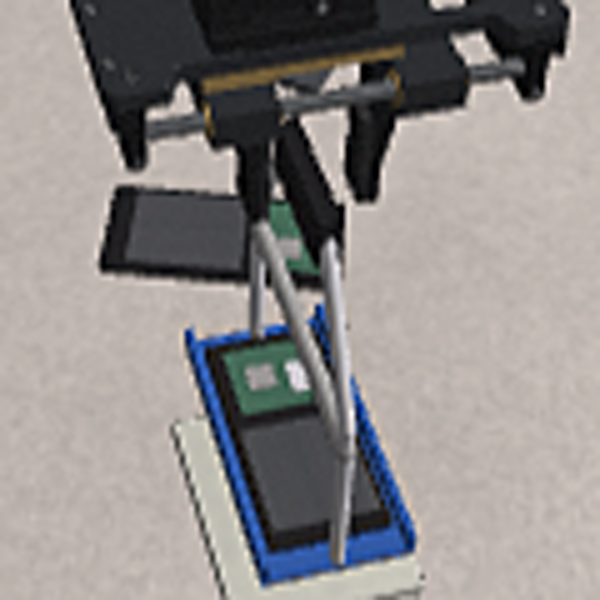

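Released: the fingers stand clear on both sides of the grip plate and the carrier hasn't moved. Rise straight up.

```bash
python3 -m jog '0 0 0 0 0 -3 0.5;0 0 0 0 0 -10 0.5;0 0 0 0 0 -20 0.5;0 0 0 0 0 -35 0.5;0 0 0 0 0 -55 0.5;0 0 0 0 0 -75 0.5;0 0 0 0 0 -100 0.5;0 0 0 0 0 -115 0.5;0 0 0 0 0 -120 0.5;0 0 0 0 0 -120 0.5;0 0 0 0 0 -120 0.5;0 0 0 0 0 -120 0.5;0 0 0 0 0 -120 0.5'
python3 look.py n
python3 - <<'E'
import cv2
s=cv2.imread('pics/side_n.png');cv2.imwrite('pics/n1.png',cv2.resize(s[180:320,225:345],None,fx=4,fy=4,interpolation=cv2.INTER_CUBIC))
E
```

```text
clock: 20.13
position: [482.9, 194.8, 326.9]
eef_rot: [[0.299, -0.954, -0.002], [-0.954, -0.299, -0.001], [0.001, 0.003, -1.0]]
force: [0.3, -0.3, 0.2]
finger_gap: 0.502
20.2333 [483.2 194.9 327.3] [-0.05  0.22  0.13] 0.4998712834058116
```

View pics/n1.png

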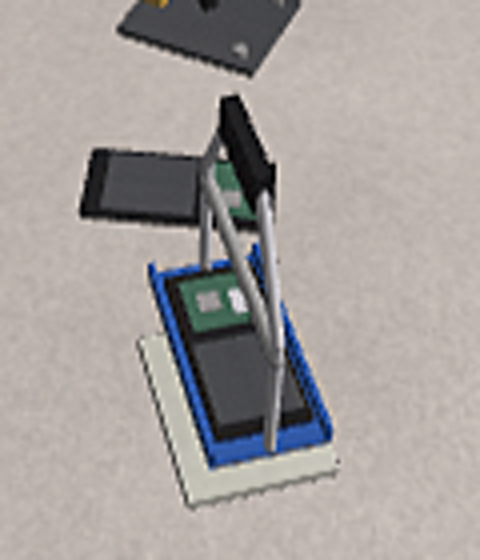

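View pics/side_n.png

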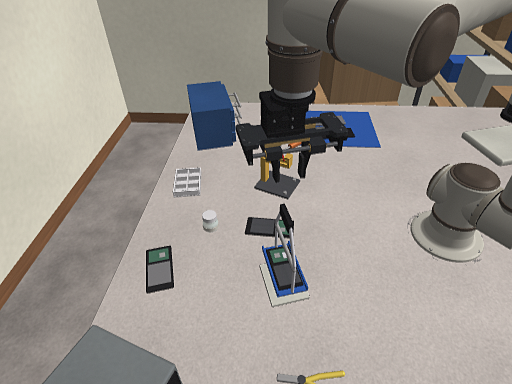

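View pics/top_n.png

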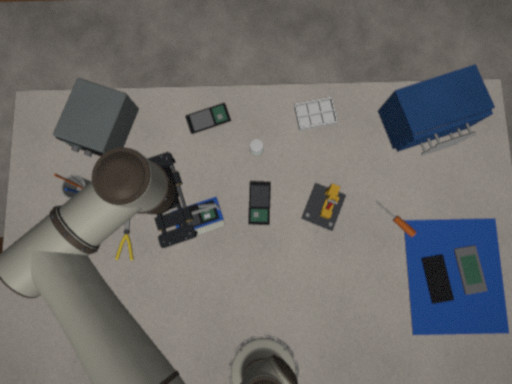

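The carrier stands level on the rest with the robot clear. Jar, phone, screwdriver and pliers are at the same pixels as at the start. Handing in.

```bash
python3 -c "
from rig import r;print(r.finish_job());print(r.read_state()['clock'])"
```

```text
the job is handed in; nothing more can be done
None
the job is handed in; nothing more can be done
```

The carrier came off the hook and is standing on the rest, released, and I handed the job in at about 20 s. No verdict was reported. I made one mistake on the hook that may have mattered (first point under what went wrong below).

**What I did:**
- **On the hook:** I raised the carrier about 3 mm, pushed its bar 17 mm back against the keeper (about 3 N), and lifted it 40 mm. I then drew it 110 mm out past the nose.
- **On the rest:** I carried it over, lowered it until the measured force showed contact (about 9 N on the rest), eased off and let go.

**Last checks:**
- **Position:** the camera fit, made just before letting go, put the tray centre within about 1.5 mm of the rest's centre. Yaw was 0.305 rad, the same as the rest's.
- **Tilt:** the same fit gave up to about 0.04 rad, inside the 0.08 limit. The pictures after release show the carrier still in place.
- **Keeper:** it looked shut once the bar was off it, and again in the picture with the carrier drawn clear.
- **Surroundings:** the robot was clear of everything, and the bystanders looked unmoved by eye.

**What went wrong or disagreed:**
- **Stray row on the hook:** while the bar was against the keeper, one command held a row I didn't intend. It asked for 17 mm more toward the shank for one step, then went back. I didn't read the force during it; about 5 N remained against the hook a moment later, dropping to zero once the bar was clear. I can't rule out a brief contact spike.
- **Gripper height:** the cameras showed the gripper about 24 mm higher than the robot reported. I chose a grasp height that worked either way, and the set-down contact came at the height expected from the robot's own readings.
- **Rest height:** the cameras gave the rest top as 56 mm, against 60 mm in the text.

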